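# Clear a misfed specimen cup from a bottle labeller's infeed lane

### The job

A specimen cup has got into the bottle labeller's sloping roller lane and its wide lid is caught in the throat. Push the hold-back slide fully in across the lane so the bottles behind are held, lift the cup out and set it down gently, upright, inside the steel spill tray; then pull the slide fully out so the bottles roll down to the end stop, and finally press the labeller's start button fully and let go. Do not tip any bottle over, and leave the amber bottle and the timer where they are.

Things in the scene. Friction and masses are not known exactly. Their poses are not given: they have to be found in the camera images.
- labeller: bench labeller, fixed, grey base plate about 285 x 360 mm. Origin on the bench under the lane's throat; y = downhill direction of the lane (level), x = across it, away from the robot at yaw 0, z up. Beyond y = 35 mm stand the white labelling head with its reel (x 58 to 156 mm, 210 mm tall) and, on the robot's side, the white control box (x -127 to -57 mm, 57 mm tall)
- throat (a point): point on the roller plane under the caught cup's centre, 50 mm above the bench. Lane frame: y = downhill along the lane (dips 0.10 rad), x = across it, z = normal to the rollers. Free-turning rollers from y = -183 to +90 mm; guide bars at x = +-28 mm, 26 mm tall. Two upright 3 mm steel cheeks (x = +-29 to 32 mm, y 16 to 40 mm, up to z = 83 mm) form the throat that caught the lid
- station (a point): point on the roller plane at the centre of a bottle that lies against the rubber end stop, 60 mm downhill of the throat point, same axes as the throat
- gate (a joint): hold-back slide: flat steel bar 8 x 14 mm, 89 to 103 mm above the rollers, just in front of the first bottle's cap. 0 = fully out (lane free), 0.046 m = fully in (nose 12 mm past the lane's middle; it stops the first bottle's cap). Pushed in it moves along the lane's +x axis (away from the robot); it needs about 1.5 N and stays where it is left
- gate_knob (a point): centre of the upright black knob of the slide, 18 mm wide (this point 130 mm above the rollers, knob from 110 to 144 mm); frame as the lane. The slide's bracket, topping out 112 mm above the rollers, begins 14 mm from the knob's centre (towards +x) when the slide is in, 60 mm when out
- start_top (a point): centre of the top of the round white start button on the control box, 28 mm in diameter, pressed straight down
- start (a joint): start button: 0 = up, 0.006 m = fully pressed (about 5 N), springs back
- cup: specimen cup with a wide white screw lid, 75 mm tall, about 0.12 kg; clear tapered body 47 mm wide at the foot, 54 mm under the lid; lid 66 mm wide, 59 to 75 mm above the foot. Origin at the centre of its underside, z up through the lid. At the start it stands on the rollers in the throat, leaning with the lane; grip the lid across the lane (fingers at its -x and +x sides)
- bottle1: first buffer bottle of the queue (white, 52 mm wide, 105 mm tall, cap 36 mm wide from 87 mm up). Origin at the centre of its underside, z up through the cap. It stands on the rollers touching the cup. The bottles roll down by themselves once nothing holds them
- bottle2: second buffer bottle, same kind, behind the first
- bottle3: third buffer bottle, same kind, behind the second
- tray: shallow steel spill tray, 150 x 190 mm outside, 20 mm tall, 4 mm walls, fixed; origin at the centre of its underside
- tray_in (a point): centre of the tray's inner floor, 142 x 182 mm (x, y of the tray)
- amber: brown bystander bottle on the near bench beside the timer (another like it stands far back), 48 mm wide, 95 mm tall, origin at its foot
- timer: small flat white bystander timer between the labeller and the tray, 68 x 62 x 18 mm, origin at the centre of its underside

How it is judged (in metres and radians):
On the way, in this order (a step that is already met when the one before it is completed fails the run):
1. the hold-back slide is pushed in while the cup is still in the throat (value of joint gate above 0.04 m and distance between cup and throat below 0.015 m), for 0.2 s.
2. the cup is lifted clear of the lane while the slide holds the bottles back (z of cup in the frame of throat above 0.06 m and value of joint gate above 0.036 m and distance between bottle1 and throat above 0.045 m), for 0.1 s.
3. the cup stands upright and released in the tray (z of cup in the frame of tray_in below 0.006 m and horizontal distance between cup and tray_in below 0.085 m and angle between cup's own z axis and vertical below 0.1 rad and contact force between the fingers and cup below 0.1 N and distance between bottle1 and throat above 0.045 m), for 0.2 s.
4. the slide is out and the bottles have rolled down, the first against the end stop (value of joint gate below 0.008 m and distance between bottle1 and station below 0.008 m and distance between bottle3 and station below 0.118 m), for 0.2 s.
5. the start button is pressed fully (value of joint start above 0.0045 m), for 0.05 s.
At the end, for the whole second after the job is handed in: Cup upright (0.1 rad), at rest on the tray floor within 85 mm of its centre; slide out (under 8 mm); all three bottles upright on the rollers, the first within 8 mm of its place at the end stop, the others closed up (63 and 118 mm from it at most); start button pressed and let go (all of step 4 and z of cup in the frame of tray_in below 0.006 m and horizontal distance between cup and tray_in below 0.085 m and angle between cup's own z axis and vertical below 0.1 rad and linear speed of cup below 0.02 m/s and distance between bottle2 and station below 0.063 m and angle between each of bottle1, bottle2, bottle3's own z axis and vertical below 0.2 rad and value of joint start below 0.002 m); the robot touches nothing.
It fails at once if a bottle of the queue is tipped over (angle between any of bottle1, bottle2, bottle3's own z axis and vertical above 0.5 rad).
It fails at once if the cup is dropped or banged down into the tray (over 40 N) (contact force between cup and tray above 40 N).
It fails at once if a bystander (amber bottle, timer) is moved by more than 20 mm (distance of any of amber, timer from where it was at the start of the episode above 0.02 m).
It also fails if it takes over 72 s, if anything falls off the work surface, if the arm or the gripper's body presses on something with over 40 N, if the wrist force passes 120 N, or if a joint passes its speed limit or range.

### The arm

A 6-joint arm with a two-finger parallel gripper is mounted at the origin on a cart in front of the work surface, level with it; the furniture and walls round the work are solid. World frame = base frame: x ahead of the robot, y to its left, z up, the work surface at z = 0. Lengths are in mm, angles in rad, forces in N, time in s.
With the tool pointing down it reaches from about 350 to 975 mm from the base axis. Payload 7.1 kg.
Tool frame: the origin (TCP) lies midway between the tips of the shut fingers; the grasp point (between the pads) lies 19 mm behind it (ctrl.grip_depth is the distance from the TCP to the grasp point, in mm); z points along the fingers, y is the line along which they close (so a half turn about z gives the same grasp; the last joint's range is limited). The gripper opens to 88 mm and grips with 3 to 60 N. Pads are 20 mm wide; open, the fingers measure 115 mm over their backs; the gripper's body (75 mm by 178 mm) begins 61 mm behind the grasp point.
Start: joints at [1.21, 0.423, 1.63, -0, 1.089, -0.019], TCP at [209.458, 588.84, 222.675] pointing down, gripper open.
Joint ranges: [-3, 3], [-0.9, 2.11], [0.09, 2.58], [-1.31, 4.45], [0.11, 2.69], [-2.54, 2.54]. Speed limits (rad/s): [2.39, 2.39, 3.01, 3.14, 3.14, 3.14].

### API

Orientations are given as a rotation vector (axis times angle).
In Python, from workcell import ctrl, cams gives the robot as it stands.
- The arm moves only by the tool move_arm, never from a script. Its argument "steps" is a list of rows, each a list of 3 entries, a list of its own where there are three numbers: the shift along the tool's x, y, z in units of 25 mm (1.0 is 25 mm), then the turn about the tool's z in units of 5 degrees (1.0 is 5 degrees), then the closure, from 0 (fully open) to 1 (shut). A call has 1 to 20 rows; each row shifts and turns the commanded pose from where the row before left it, along the tool's axes as they then stand; what a row does not reach is not made up. A row lasts 1/12 s, in which the tool goes at most 41.7 mm and 7.16 degrees, less where a joint would pass 70% of its speed; a pose out of reach is approached as far as the arm can. A call is refused whole if a number of a shift passes 1 or a number of a turn 1, either way. A call with a gripper value outside its range is refused whole. The fingers move at their own pace and stop on an object; the grip force is fixed at half the most. Time passes only in rows, so rows that do not move let the fingers close. It gives the time, the measured TCP pose, the force, the opening and the grip force at its end, in the units of the state.
- ctrl.get_obs(): the state, without advancing time (a new reading comes with each control period).
- cams.get_image(name): name is "scene" or "top" or "wrist"; returns a dict with "image" (480x640x3 uint8, red, green, blue), "camera_matrix" (3x3 intrinsics, pixels), "xyz" and "rotation" of the camera in the world; the wrist camera has in their place "mount" (4x4, takes a point from camera to tool coordinates, whose origin is the TCP and whose axes are the flange's). Camera axes: x right, y down, z forward; pixel columns grow to the right and rows downward; lengths in mm; the calibration is good to about 2 mm. A picture is of the moment at which its call begins: read the wrist's pose just before it. There is no depth.
- ctrl.close_job(): hands the job in; it is judged then, once.
Trained networks look in the newest picture that a camera, given by its name, has taken for a name from the list of things; names that differ only in an ending like _2 or _b are one class to them, and where a whole thing is asked for, a point or a joint stands for the part that bears it (a point fixed in the world has none). Each returns a list of dicts, best first, with "p" (0 to 1); they miss things now and then, are a little off and sometimes report something else, mostly with a low value. They report only what shows in the picture. A call takes as long as a camera call.
- cams.boxes_of(camera, thing): "rect" ([centre column, centre row, width, height] in pixels, round what is visible of it).
- cams.cut_out(camera, thing): "pixels" (480x640 bool, what is visible of it) and "rect" ([centre column, centre row, width, height] in pixels, round what is visible of it).
The state is a dict: "t": time; "qpos": joint angles; "qvel": joint speeds; "joint_torque": joint torques, N m; "ee_pos": TCP position; "orientation": TCP orientation; "ft_force": force on the tool from outside, world axes, zero at the start; "moment": the same for the moment, N m; "width": finger opening in mm; "grasp_force": force on a finger pad.
Only numpy, scipy, OpenCV 4.12 (cv2) and the standard library are available. Lean on these libraries where they do the work, as an engineer would, in place of code of your own. Each camera call takes 0.05 s, during which the arm holds its last target. There are 200 camera calls.

## Working session

There is one attempt and no reset: what is moved stays moved. The work goes in short steps, Python scripts to look and compute and a tool call to move; the robot and the scene stay as the last step left them, time stands still between calls to the robot, and variables do not carry over. Pictures are saved under pics/ and viewed, at most 10 in all, crops included, and the job is handed in when it is done.

Besides the shell and the picture viewer there is one more tool, called after "Call:" as a command line: name --argument value ..., lists and objects as JSON in quotes. move_arm: Moves the arm, as the interface text tells. Its arguments: {"type":"object","properties":{"steps":{"type":"array"}},"required":["steps"]}

```bash
ls; mkdir -p pics
python3 - <<'E'
from workcell import ctrl,cams
import cv2,numpy as np
np.set_printoptions(precision=3,suppress=True)
print(ctrl.get_obs())
for c in ['scene','top']:
    d=cams.get_image(c); cv2.imwrite(f'pics/{c}0.png',d['image'][...,::-1])
    print(c,d['camera_matrix'],d['xyz'],d['rotation'])
    for t in ['labeller','gate_knob','start_top','cup','bottle1','tray','amber','timer']:
        print(t,[(np.round(r['rect']).tolist(),round(r['p'],2)) for r in cams.boxes_of(c,t)][:4])
E
```

```text
pics
{'t': 0.0, 'qpos': array([ 1.21 ,  0.424,  1.631, -0.   ,  1.089, -0.019]), 'qvel': array([-0.001,  0.001, -0.001,  0.   , -0.   ,  0.001]), 'joint_torque': array([  0.002, -54.462, -27.367,   0.065,   0.023,  -0.   ]), 'ee_pos': array([209.266, 588.324, 221.897]), 'orientation': array([-0.534, -3.096,  0.002]), 'ft_force': array([-0.938, -0.978, -0.391]), 'moment': array([-0.03 , -0.018, -0.001]), 'grasp_force': 0.0, 'width': 87.85185499888563}
scene [[463.197   0.    313.52 ]
 [  0.    463.197 245.098]
 [  0.      0.      1.   ]] [-160.148 -694.27  1072.966] [-2.229  0.978 -0.387]
labeller [([382.0, 261.0, 141.0, 140.0], 0.95)]
gate_knob [([370.0, 274.0, 27.0, 31.0], 0.79), ([275.0, 282.0, 29.0, 28.0], 0.57)]
start_top [([338.0, 271.0, 14.0, 12.0], 0.47)]
cup [([380.0, 259.0, 24.0, 28.0], 0.67)]
bottle1 [([434.0, 283.0, 22.0, 39.0], 0.74), ([414.0, 273.0, 18.0, 36.0], 0.66), ([397.0, 266.0, 20.0, 38.0], 0.63)]
tray [([227.0, 226.0, 71.0, 58.0], 0.75), ([434.0, 281.0, 19.0, 39.0], 0.66)]
amber [([292.0, 253.0, 14.0, 31.0], 0.94)]
timer [([274.0, 282.0, 27.0, 29.0], 0.59), ([292.0, 250.0, 18.0, 30.0], 0.57)]
top [[552.305   0.    310.   ]
 [  0.    552.305 230.478]
 [  0.      0.      1.   ]] [ 384.017 -117.213 1552.964] [-2.173  2.175 -0.071]
labeller [([379.0, 191.0, 134.0, 121.0], 0.84)]
gate_knob [([434.0, 190.0, 26.0, 25.0], 0.64)]
start_top [([348.0, 232.0, 14.0, 9.0], 0.57)]
cup [([371.0, 196.0, 24.0, 26.0], 0.93)]
bottle1 [([433.0, 189.0, 23.0, 20.0], 0.87), ([394.0, 193.0, 20.0, 24.0], 0.78), ([412.0, 192.0, 20.0, 20.0], 0.63)]
tray [([193.0, 257.0, 74.0, 55.0], 0.82)]
amber [([286.0, 240.0, 19.0, 15.0], 0.8)]
timer [([292.0, 272.0, 22.0, 28.0], 0.91), ([370.0, 194.0, 21.0, 25.0], 0.38)]
```

Run:
```python
import cv2
a=cv2.imread('pics/top0.png')[110:310,140:480]
cv2.imwrite('pics/top0c.png',cv2.resize(a,(800,470),interpolation=cv2.INTER_CUBIC))
a=cv2.imread('pics/scene0.png')[170:350,180:480]
cv2.imwrite('pics/scene0c.png',cv2.resize(a,(800,480),interpolation=cv2.INTER_CUBIC))
```

```text
(no output)
```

View pics/top0c.png

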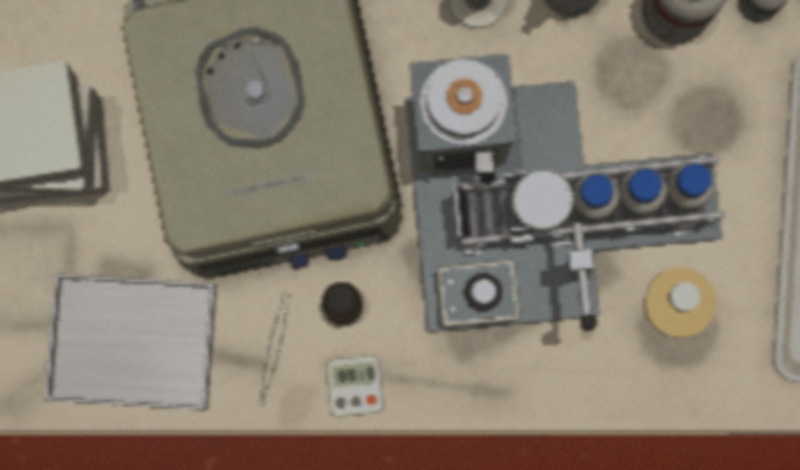

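View pics/scene0c.png

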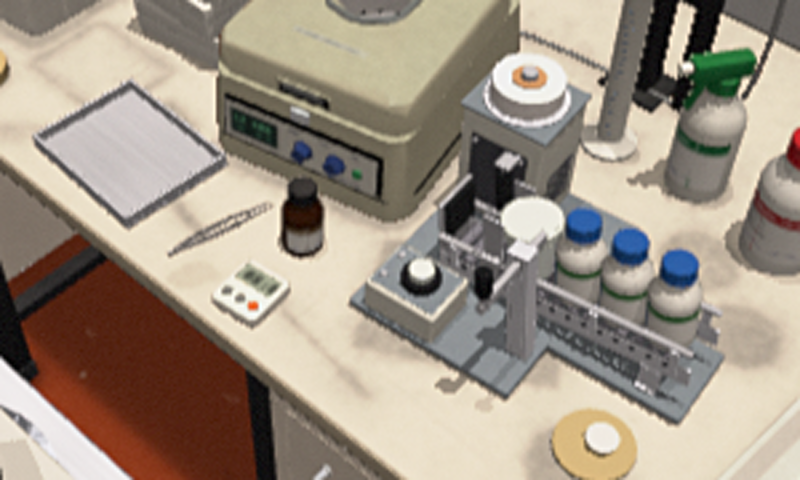

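The top crop shows the lid at (542,200), the caps at (597,190), (645,184) and (694,181), the knob at (588,322), the button at (483,291) and the tray on the left. The scene crop agrees: lid (532,219), knob (485,268), button (423,270). Next I fit the poses.

```bash
cat > h.py <<'E'
import numpy as np, json
from scipy.spatial.transform import Rotation as R
from scipy.optimize import least_squares
np.set_printoptions(precision=2,suppress=True)
C={'top':([552.305,310,230.478],[384.017,-117.213,1552.964],[-2.173,2.175,-0.071]),
   'scene':([463.197,313.52,245.098],[-160.148,-694.27,1072.966],[-2.229,.978,-.387])}
def proj(c,P):
    k,t,r=C[c]; q=(np.atleast_2d(P)-t)@R.from_rotvec(r).as_matrix()
    return q[:,:2]/q[:,2:]*k[0]+k[1:]
T=R.from_euler('x',-.1).as_matrix()
def lane(p): return np.atleast_2d(p)@T.T+[0,0,50]
def place(P,pose): return np.atleast_2d(P)@R.from_euler('z',pose[2]).as_matrix().T+[pose[0],pose[1],0]
def px(c,uv):
    uv=np.array(uv,float); return uv/2.353+[140,110] if c=='top' else uv/2.6667+[180,170]
E
python3 - <<'E'
from h import *
from workcell import cams
# refresh exact rotation values
for c in C:
    d=cams.get_image(c); C[c]=(C[c][0],d['xyz'],d['rotation']); print(c,np.array(d['rotation']).tolist())
L={'top':px('top',[(542,200),(597,190),(645,184),(694,181)]),'scene':px('scene',[(532,219),(584,223),(630,243),(680,264)])}
K={'top':px('top',(588,322)),'scene':px('scene',(485,270))}
B={'top':px('top',(483,291)),'scene':px('scene',(423,270))}
lp=np.array([[0,0,75],[0,-59,105],[0,-111,105],[0,-163,105]])
f=lambda s:np.concatenate([(proj(c,place(lane(lp),s))-L[c]).ravel() for c in C])
s=least_squares(f,[450,-260,.1],x_scale=[10,10,.1],loss='soft_l1'); print('lab',s.x,'res',s.fun.reshape(-1,2))
def tri(D): 
    r=least_squares(lambda p:np.concatenate([(proj(c,p)-D[c]).ravel() for c in C]),[400,-250,120]); return r.x,r.fun
for n,D in(('knobtop',K),('button',B)):
    p,e=tri(D); q=(p-[s.x[0],s.x[1],0])@R.from_euler('z',s.x[2]).as_matrix()
    print(n,p,e,'lab',q,'lane',(q-[0,0,50])@T)
tp={'top':px('top',[(57,277),(215,287),(207,408),(48,400)]),'scene':px('scene',[(130,83),(225,155),(127,220),(36,143)])}
cr=np.array([[75,95,20],[75,-95,20],[-75,-95,20],[-75,95,20]])
g=least_squares(lambda s:np.concatenate([(proj(c,place(cr,s))-tp[c]).ravel() for c in C]),[300,200,0],x_scale=[10,10,.1]);print('tray',g.x,g.fun)
for n,z,uv,uvs in(('amber',95,(342,303),(301,187)),('timer',18,(355,386),(251,293)),('centrifuge front R corner?',20,(185,268),(222,160))):
    print(n,tri({'top':px('top',uv),'scene':px('scene',uvs)}))
p0={n:[b['rect'] for b in cams.boxes_of(c,n)] for c in C for n in ['gate_knob']}
E
```

```text
top [-2.1727784359323565, 2.1753024409174633, -0.07133969677141562]
scene [-2.2291150959335, 0.9776123465109842, -0.38685588988153113]
lab [ 591.14 -263.37    0.08] res [[ 0.58 -0.04]
 [ 0.43  0.29]
 [ 0.72  0.76]
 [ 0.75 -0.07]
 [-0.26 -0.47]
 [-0.38 -1.34]
 [-0.03 -1.02]
 [-0.42 -0.73]]
knobtop [ 452.7  -295.44  195.53] [ 0.45 -0.41 -0.6   0.05] lab [-140.66  -20.24  195.53] lane [-140.66  -34.67  142.78]
button [ 494.33 -192.2    73.05] [ 0.38 -0.37 -0.55  0.04] lab [-90.44  79.11  73.05] lane [-90.44  76.41  30.83]
tray [436.23 220.18  -0.05] [ 0.24 -0.42  0.78 -1.35  0.86  1.17  0.24  1.1  -0.1  -1.45  0.74  0.03
 -0.12  0.15 -1.92 -2.31]
amber (array([478.61, -31.84,  96.43]), array([ 0.09, -0.1 , -0.14,  0.01]))
timer (array([385.71, -42.3 ,   6.79]), array([ 0.09, -0.1 , -0.13,  0.01]))
centrifuge front R corner? (array([532.52, 169.12, -41.05]), array([ 0.51, -0.57, -0.89,  0.03]))
```

```bash
cat >> h.py <<'E'
LAB=np.array([591.14,-263.37,.08]) ; 
def lw(p): return place(lane(p),LAB)[0]
def plan(target,yaw=None):
    from workcell import ctrl
    o=ctrl.get_obs(); M=R.from_rotvec(o['orientation']).as_matrix()
    y=np.arctan2(M[1,1],M[0,1])
    print('t',o['t'],'pos',o['ee_pos'],'fingeryaw',y,'q',o['qpos'],'F',o['ft_force'],'w',o['width'],o['grasp_force'])
    if yaw is not None:
        d=(yaw-y+np.pi/2)%np.pi-np.pi/2   # world turn
        print('tool turn units',-d/np.radians(5))
        M=R.from_euler('z',d).as_matrix()@M
    for p in np.atleast_2d(target):
        v=M.T@(p-o['ee_pos'])/25; n=int(np.ceil(abs(v).max()))
        print('to',p,'units',v,'n',n,'row',v/max(n,1))
        o['ee_pos']=p
E
python3 - <<'E'
from h import *
import h
from scipy.optimize import least_squares
print(LAB)
k=lw([-140.7,-34.7,117]);print(k, lw([-94.7,-34.7,117]))
plan([[430,230,270],[k[0],k[1],270],k],LAB[2])
E
```

```text
[ 591.14 -263.37    0.08]
[ 452.72 -297.39  169.88] [ 498.57 -293.71  169.88]
t 1.1 pos [209.49 588.85 222.68] fingeryaw 1.2289745615381857 q [ 1.21  0.42  1.63 -0.    1.09 -0.02] F [ 0.49 -0.01 -1.14] w 87.74761629499388 0.0
tool turn units 13.166278628806465
to [430. 230. 270.] units [-15.01   7.64  -1.89] n 16 row [-0.94  0.48 -0.12]
to [ 452.72 -297.39  270.  ] units [-21.1   -0.78   0.  ] n 22 row [-0.96 -0.04  0.  ]
to [ 452.72 -297.39  169.88] units [ 0. -0.  4.] n 5 row [ 0.  -0.   0.8]
```

Call:
move_arm --steps '[[[0,0,-0.15],1,0],[[0,0,-0.15],1,0],[[0,0,-0.15],1,0],[[0,0,-0.15],1,0],[[0,0,-0.15],1,0],[[0,0,-0.15],1,0],[[0,0,-0.15],1,0],[[0,0,-0.15],1,0],[[0,0,-0.15],1,0],[[0,0,-0.15],1,0],[[0,0,-0.15],1,0],[[0,0,-0.15],1,0],[[0,0,-0.1],1,0],[[0,0,0],0.17,0]]'

```text
t: 2.27
ee_pos: [209.6, 589.1, 270.8]
orientation: [-2.135, -2.304, -0.001]
ft_force: [0.9, 0.5, 0.9]
width: 87.8
grasp_force: 0.0
```

Call:
move_arm --steps '[[[-0.94,0.48,0],0,0],[[-0.94,0.48,0],0,0],[[-0.94,0.48,0],0,0],[[-0.94,0.48,0],0,0],[[-0.94,0.48,0],0,0],[[-0.94,0.48,0],0,0],[[-0.94,0.48,0],0,0],[[-0.94,0.48,0],0,0],[[-0.94,0.48,0],0,0],[[-0.94,0.48,0],0,0],[[-0.94,0.48,0],0,0],[[-0.94,0.48,0],0,0],[[-0.94,0.48,0],0,0],[[-0.94,0.48,0],0,0],[[-0.94,0.48,0],0,0],[[-0.94,0.48,0],0,0]]'

```text
t: 3.6
ee_pos: [431.2, 228.1, 270.2]
orientation: [2.128, 2.311, 0.0]
ft_force: [-1.0, 0.9, 0.1]
width: 87.9
grasp_force: 0.0
```

Call:
move_arm --steps '[[[-0.96,-0.04,0],0,0],[[-0.96,-0.04,0],0,0],[[-0.96,-0.04,0],0,0],[[-0.96,-0.04,0],0,0],[[-0.96,-0.04,0],0,0],[[-0.96,-0.04,0],0,0],[[-0.96,-0.04,0],0,0],[[-0.96,-0.04,0],0,0],[[-0.96,-0.04,0],0,0],[[-0.96,-0.04,0],0,0],[[-0.96,-0.04,0],0,0],[[-0.96,-0.04,0],0,0],[[-0.96,-0.04,0],0,0],[[-0.96,-0.04,0],0,0],[[-0.96,-0.04,0],0,0],[[-0.96,-0.04,0],0,0],[[-0.96,-0.04,0],0,0],[[-0.96,-0.04,0],0,0]]'

```text
t: 5.1
ee_pos: [447.0, -203.9, 270.1]
orientation: [2.129, 2.31, 0.0]
ft_force: [0.3, -0.0, 0.4]
width: 88.2
grasp_force: 0.0
```

Run:
```python
from h import *
from workcell import ctrl,cams
import cv2
plan([lw([-140.7,-34.7,217]),lw([-140.7,-34.7,117])],LAB[2])
d=cams.get_image('wrist'); cv2.imwrite('pics/w1.png',d['image'][...,::-1]); print(d['mount'],d['camera_matrix'])
print([(b['rect'],b['p']) for n in ['gate_knob','cup','bottle1'] for b in cams.boxes_of('wrist',n)])
```

```text
t 5.1 pos [ 447.04 -203.95  270.11] fingeryaw 0.08186778392863438 q [-0.45  0.17  1.87  0.    1.1  -0.53] F [ 0.28 -0.04  0.41] w 88.16984502889606 0.0
tool turn units 0.02140322723062182
to [ 451.92 -287.44  269.38] units [-3.34 -0.07  0.03] n 4 row [-0.84 -0.02  0.01]
to [ 452.72 -297.39  169.88] units [-0.4  -0.    3.98] n 4 row [-0.1 -0.   1. ]
[[   0.     -0.97   -0.24   64.54]
 [   1.      0.      0.      1.24]
 [  -0.     -0.24    0.97 -162.72]
 [   0.      0.      0.      1.  ]] [[348.3    0.   318.41]
 [  0.   348.3  239.91]
 [  0.     0.     1.  ]]
[([275.0, 57.6, 62.6, 66.3], 0.66), ([313.8, 369.2, 17.5, 3.5], 0.46), ([440.9, 386.5, 41.9, 39.8], 0.62), ([425.8, 397.8, 13.3, 18.6], 0.56)]
```

View pics/w1.png

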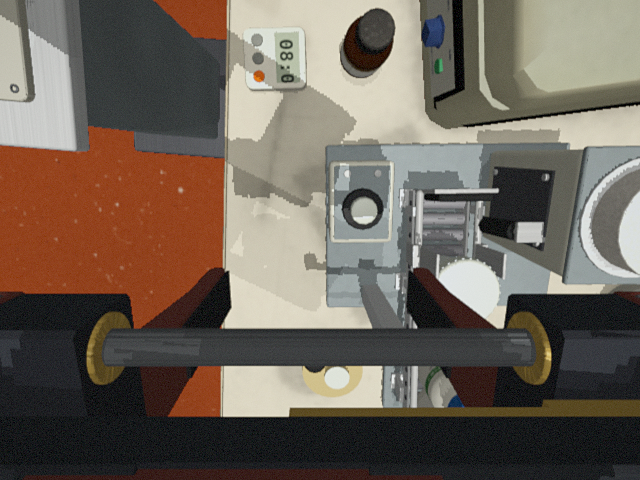

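Wrist view: the button is at (363,209). The lid is near (468,288), partly behind a finger. The knob is hidden behind the gripper bar near (316,366). I'll check the button against the fit.

```bash
cat >> h.py <<'E'
def ray(uv,z):
    from workcell import ctrl,cams
    o=ctrl.get_obs(); d=cams.get_image('wrist'); m=np.array(d['mount']); K=d['camera_matrix']
    M=R.from_rotvec(o['orientation']).as_matrix()
    out=[]
    for (u,v),zz in zip(uv,z):
        r=M@m[:3,:3]@np.linalg.solve(K,[u,v,1]); c=M@m[:3,3]+o['ee_pos']; out.append(c+r*(zz-c[2])/r[2])
    return np.array(out)
E
python3 - <<'E'
from h import *
p=ray([(363,209),(468,290),(316,366)],[73,124.6,196]);print(p,'pred lid',lw([0,0,75]),'pred knob',lw([-140.7,-34.7,144]))
E
```

```text
[[ 493.69 -190.07   73.  ]
 [ 593.76 -251.4   124.6 ]
 [ 453.82 -296.2   196.  ]] pred lid [ 590.54 -255.91  124.63] pred knob [ 452.5  -294.7   196.74]
```

Call:
move_arm --steps '[[[-0.9,-0.02,0],0,0],[[-0.9,-0.02,0],0,0],[[-0.9,-0.02,0],0,0],[[-0.9,-0.02,0],0,0],[[0,0,0],0,0]]'

```text
t: 5.77
ee_pos: [453.1, -294.4, 270.3]
orientation: [2.13, 2.307, -0.001]
ft_force: [0.0, -0.7, 0.3]
width: 87.7
grasp_force: 0.0
```

Run:
```python
from h import *
from workcell import ctrl,cams
import cv2
plan([lw([-140.7,-34.7,117])],LAB[2])
d=cams.get_image('wrist'); cv2.imwrite('pics/w2.png',d['image'][...,::-1])
```

```text
t 5.7667 pos [ 453.1  -294.38  270.34] fingeryaw 0.08005887336282456 q [-0.6   0.24  1.77 -0.    1.12 -0.68] F [ 0.01 -0.7   0.3 ] w 87.6540553974525 0.0
tool turn units 0.0006746390431186081
to [ 452.72 -297.39  169.88] units [-0.11 -0.03  4.02] n 5 row [-0.02 -0.01  0.8 ]
```

View pics/w2.png

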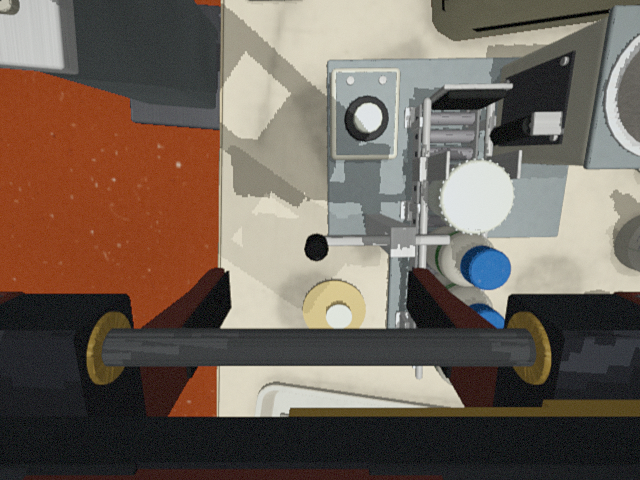

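The wrist view now shows the knob at (316,246), the lid at (477,195), the first cap at (486,268) and the button at (368,118).

Run:
```python
from h import *
from workcell import cams,ctrl
p=ray([(316,246),(477,195),(486,268),(368,118)],[196.7,124.6,160.4,73]);print(p)
print('pred',lw([-140.7,-34.7,144]),lw([0,0,75]),lw([0,-59,105]))
m=np.array(cams.get_image('wrist')['mount']); c=np.linalg.inv(m)@[0,0,75,1]; print('75 below TCP px',c[:2]/c[2]*348.3+[318.4,239.9])
```

```text
[[ 452.1  -290.95  196.7 ]
 [ 591.24 -252.25  124.6 ]
 [ 593.36 -308.07  160.4 ]
 [ 494.48 -190.4    73.  ]]
pred [ 452.5  -294.7   196.74] [ 590.54 -255.91  124.63] [ 594.99 -311.44  160.37]
75 below TCP px [316.54 247.92]
```

Call:
move_arm --steps '[[[0.08,-0.04,0.8],0,0],[[0,0,0.8],0,0],[[0,0,0.8],0,0],[[0,0,0.8],0,0],[[0,0,0.8],0,0],[[0,0,0],0,0.6],[[0,0,0],0,1],[[0,0,0],0,1],[[0,0,0],0,1],[[0,0,0],0,1],[[0,0,0],0,1],[[0,0,0],0,1]]'

```text
t: 6.92
ee_pos: [451.5, -290.9, 170.9]
orientation: [2.13, 2.307, 0.0]
ft_force: [0.0, 0.3, -0.5]
width: 44.8
grasp_force: 0.0
```

Call:
move_arm --steps '[[[0,0,0],0,1],[[0,0,0],0,1],[[0,0,0],0,1],[[0,0,0],0,1],[[0,0,0],0,1],[[0,0,0],0,1],[[0,0,0],0,1],[[0,0,0],0,1]]'

```text
t: 7.58
ee_pos: [451.2, -290.7, 170.2]
orientation: [-2.131, -2.308, 0.0]
ft_force: [-0.7, 0.2, 0.8]
width: 17.0
grasp_force: 30.0
```

Call:
move_arm --steps '[[[0,0.2,0],0,1],[[0,0.2,0],0,1],[[0,0.2,0],0,1],[[0,0.2,0],0,1],[[0,0.2,0],0,1],[[0,0.2,0],0,1],[[0,0.2,0],0,1],[[0,0.2,0],0,1],[[0,0.12,0],0,1],[[0,0,0],0,1],[[0,0,0],0,1],[[0,0,0],0,1],[[0,0,0],0,1]]'

```text
t: 8.67
ee_pos: [494.4, -286.9, 170.1]
orientation: [2.131, 2.308, 0.001]
ft_force: [1.1, 5.2, 1.2]
width: 17.1
grasp_force: 30.0
```

Call:
move_arm --steps '[[[0,0,0],0,0],[[0,0,0],0,0],[[0,0,0],0,0],[[0,0,0],0,0],[[0,0,-0.8],0,0],[[0,0,-1],0,0],[[0,0,-1],0,0],[[0,0,-1],0,0],[[0,0,-0.2],0,0],[[0,0,0],0,0]]'

```text
t: 9.5
ee_pos: [495.0, -288.1, 272.0]
orientation: [2.129, 2.305, 0.001]
ft_force: [0.4, -0.5, 0.2]
width: 80.6
grasp_force: 0.0
```

```bash
sed -i 's/^LAB=.*/LAB=np.array([591.0,-260.2,.08])/' h.py
python3 - <<'E'
from h import *
from workcell import ctrl,cams
import cv2
d=cams.get_image('wrist'); cv2.imwrite('pics/w3.png',d['image'][...,::-1])
print([(b['rect'],b['p']) for n in ['gate_knob','cup','bottle1'] for b in cams.boxes_of('wrist',n)])
c=lw([0,0,67]); th=LAB[2]-.3
n=np.array([-np.sin(th),np.cos(th),0])
g=c-6*n; print(c,g)
for zt in (57,): pass
tz=50+57*.995
plan([[g[0],g[1],270],[g[0],g[1],tz]],th)
E
```

```text
[([376.6, 249.3, 144.5, 26.4], 0.91), ([426.6, 197.9, 80.8, 71.9], 0.7), ([417.0, 363.6, 59.6, 83.2], 0.9), ([423.0, 260.5, 73.7, 62.7], 0.82), ([396.9, 301.1, 21.5, 51.2], 0.71), ([324.8, 121.8, 26.0, 34.1], 0.27)]
[ 590.47 -253.53  116.67] [ 589.16 -259.39  116.67]
t 9.7 pos [ 493.24 -286.84  268.43] fingeryaw 0.07964464516230428 q [-0.55  0.29  1.71 -0.    1.14 -0.63] F [ 0.28  0.41 -0.21] w 87.43713316488407 0.0
tool turn units 3.433674704299035
to [ 589.16 -259.39  270.  ] units [ 1.91  3.5  -0.07] n 4 row [ 0.48  0.88 -0.02]
to [ 589.16 -259.39  106.72] units [-0.01  0.02  6.53] n 7 row [-0.    0.    0.93]
```

View pics/w3.png

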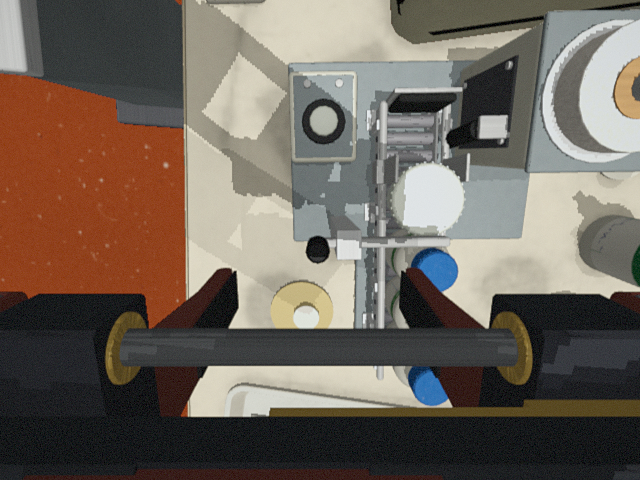

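The slide is in: its nose is at (447,240), in front of the cap at (435,269). The knob is at (317,249) and the lid is at (428,197). I'll check the lid's position and its clearance to the bar.

Run:
```python
from h import *
p=ray([(428,198),(430,233),(420,237),(420,244),(317,249),(435,269)],[124.6,124.6,155,155,196.7,160]);
Ti=R.from_euler('z',LAB[2]).as_matrix()
for q in p:
    l=(q-[LAB[0],LAB[1],0])@Ti; print(q,'lane',(l-[0,0,50])@T)
```

```text
[ 588.19 -252.03  124.6 ] lane [-2.15  0.88 75.06]
[ 594.86 -283.15  124.6 ] lane [  2.01 -30.52  71.91]
[ 576.85 -281.11  155.  ] lane [-15.78 -30.1  102.51]
[ 577.73 -286.95  155.  ] lane [-15.37 -35.95 101.92]
[ 493.38 -286.59  196.7 ] lane [-99.41 -33.06 144.12]
[ 591.51 -305.73  160.  ] lane [ -3.13 -56.18 104.92]
```

Call:
move_arm --steps '[[[0,0,0],0.86,0],[[0,0,0],0.86,0],[[0,0,0],0.86,0],[[0,0,0],0.86,0],[[0.48,0.87,0],0,0],[[0.48,0.87,0],0,0],[[0.48,0.87,0],0,0],[[0.48,0.87,0],0,0],[[0,0,0],0,0],[[0,0,0],0,0],[[0,0,0],0,0]]'

```text
t: 10.67
ee_pos: [588.6, -259.3, 268.9]
orientation: [-2.45, -1.963, 0.002]
ft_force: [-0.2, -0.6, 0.1]
width: 87.9
grasp_force: 0.0
```

Run:
```python
from h import *
plan([[588,-259.2,200],[588,-259.2,106.7]],LAB[2]-.3)
```

```text
t 10.6667 pos [ 588.58 -259.29  268.88] fingeryaw -0.22023289652375644 q [-0.43  0.41  1.54 -0.    1.19 -0.21] F [-0.24 -0.56  0.12] w 87.94951243492672 0.0
tool turn units -0.0026687975749040247
to [ 588.  -259.2  200. ] units [-0.   -0.02  2.76] n 3 row [-0.   -0.01  0.92]
to [ 588.  -259.2  106.7] units [-0.    0.01  3.73] n 4 row [-0.    0.    0.93]
```

Call:
move_arm --steps '[[[0,-0.02,0.9],0,0],[[0,0,0.9],0,0],[[0,0,0.9],0,0],[[0,0,0.9],0,0],[[0,0,0.9],0,0],[[0,0,0.5],0,0],[[0,0,0.3],0,0],[[0,0,0],0,0]]'

```text
t: 11.33
ee_pos: [587.7, -259.3, 136.2]
orientation: [-2.451, -1.961, 0.002]
ft_force: [-0.0, 0.7, -0.5]
width: 88.0
grasp_force: 0.0
```

Run:
```python
from h import *
from workcell import cams
import cv2
plan([[588,-259.2,106.7]],LAB[2]-.3)
d=cams.get_image('wrist'); a=d['image'][...,::-1]; cv2.imwrite('pics/w4.png',a)
```

```text
t 11.3333 pos [ 587.67 -259.3   136.24] fingeryaw -0.2210904887217273 q [-0.43  0.55  1.64 -0.    0.95 -0.21] F [-0.05  0.69 -0.48] w 87.97709414165075 0.0
tool turn units -0.012496080272318591
to [ 588.  -259.2  106.7] units [0.01 0.02 1.18] n 2 row [0.   0.01 0.59]
```

View pics/w4.png

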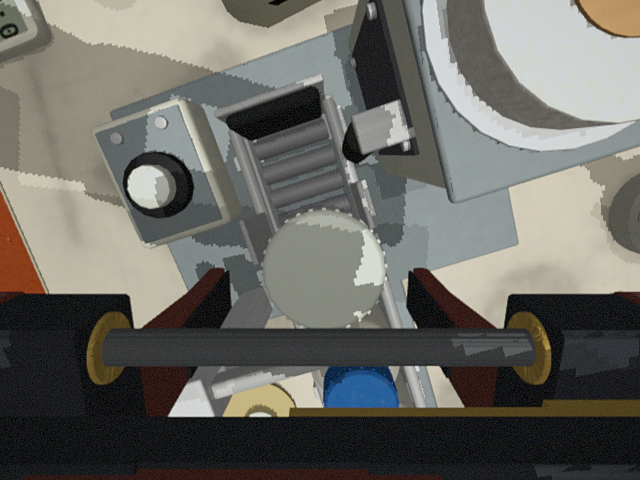

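The lid at (324,268) sits almost centred between the fingers, whose tip edges are at 230 and 412. I'll descend and grip.

Call:
move_arm --steps '[[[0,0.06,0.3],0,0],[[0,0,0.3],0,0],[[0,0,0.3],0,0],[[0,0,0.28],0,0],[[0,0,0],0,0],[[0,0,0],0,0.5],[[0,0,0],0,0.5],[[0,0,0],0,0.5],[[0,0,0],0,0.5],[[0,0,0],0,0.5],[[0,0,0],0,0.5],[[0,0,0],0,0.5],[[0,0,0],0,0.5]]'

```text
t: 12.47
ee_pos: [589.1, -259.5, 108.3]
orientation: [-2.45, -1.962, 0.003]
ft_force: [-5.3, 2.4, 2.6]
width: 65.8
grasp_force: 28.8
```

Call:
move_arm --steps '[[[0.01,-0.003,-0.1],0,0.6],[[0.01,-0.003,-0.1],0,0.6],[[0.01,-0.003,-0.1],0,0.6],[[0.01,-0.003,-0.1],0,0.6],[[0,0,0],0,0.6]]'

```text
t: 12.88
ee_pos: [589.4, -259.8, 117.3]
orientation: [2.451, 1.965, -0.004]
ft_force: [-3.1, -7.4, -8.1]
width: 65.9
grasp_force: 31.9
```

Call:
move_arm --steps '[[[0.01,-0.003,-0.1],0,0.6],[[0.01,-0.003,-0.1],0,0.6],[[0.01,-0.003,-0.1],0,0.6],[[0,0,0],0,0.6]]'

```text
t: 13.22
ee_pos: [589.5, -258.9, 124.8]
orientation: [2.452, 1.964, -0.003]
ft_force: [-2.5, -6.1, -8.2]
width: 65.7
grasp_force: 33.7
```

Call:
move_arm --steps '[[[0.01,-0.003,-0.1],0,0.6],[[0.01,-0.003,-0.1],0,0.6],[[0.01,-0.003,-0.1],0,0.6],[[0.01,-0.003,-0.1],0,0.6],[[0.01,-0.003,-0.1],0,0.6],[[0.01,-0.003,-0.1],0,0.6],[[0,0,0],0,0.6]]'

```text
t: 13.8
ee_pos: [589.3, -255.2, 140.6]
orientation: [-2.45, -1.962, 0.001]
ft_force: [-3.5, 3.1, -5.1]
width: 64.9
grasp_force: 30.0
```

Call:
move_arm --steps '[[[0.02,-0.006,-0.2],0,0.6],[[0.02,-0.006,-0.2],0,0.6],[[0.02,-0.006,-0.2],0,0.6],[[0.02,-0.006,-0.2],0,0.6],[[0.02,-0.006,-0.2],0,0.6],[[0.02,-0.006,-0.2],0,0.6],[[0.02,-0.006,-0.2],0,0.6],[[0.02,-0.006,-0.2],0,0.6],[[0,0,0],0,0.6]]'

```text
t: 14.55
ee_pos: [589.9, -252.6, 182.4]
orientation: [2.451, 1.963, -0.001]
ft_force: [-7.4, -1.1, 1.3]
width: 65.1
grasp_force: 30.0
```

Call:
move_arm --steps '[[[0,-0.05,-0.4],0,0.6],[[0,-0.05,-0.4],0,0.6],[[0,0,-0.6],0,0.6],[[0,0,-0.6],0,0.6],[[0,0,-0.6],0,0.6],[[0,0,-0.6],0,0.6],[[0,0,-0.4],0,0.6],[[0,0,0],0,0.6]]'

```text
t: 15.22
ee_pos: [589.7, -252.3, 274.8]
orientation: [2.447, 1.959, 0.006]
ft_force: [0.4, -0.8, -0.9]
width: 65.4
grasp_force: 30.0
```

Run:
```python
from h import *
from workcell import cams
import cv2
g=[420,205]
plan([[440,-240,275],[g[0],g[1],275],[g[0],g[1],4+50]],-.05-np.pi/2)
plan([[440,-240,275],[g[0],g[1],275],[g[0],g[1],4+50]])
ims=[]
for c in('scene','top'):
    d=cams.get_image(c)['image'][...,::-1]; ims.append(cv2.resize(d[150:330,300:480] if c=='scene' else d[120:300,290:470],(400,400),interpolation=cv2.INTER_CUBIC))
cv2.imwrite('pics/m5.png',np.hstack(ims))
```

```text
t 15.2167 pos [ 589.72 -252.29  274.75] fingeryaw -0.2205367746753848 q [-0.42  0.39  1.55  0.    1.19 -0.2 ] F [ 0.37 -0.76 -0.92] w 65.38567996487312 29.996839463710785
tool turn units 16.04579251186539
to [ 440 -240  275] units [-6.01 -0.19 -0.  ] n 7 row [-0.86 -0.03 -0.  ]
to [420 205 275] units [ -1.69 -17.74  -0.13] n 18 row [-0.09 -0.99 -0.01]
to [420 205  54] units [ 0.01 -0.06  8.84] n 9 row [ 0.   -0.01  0.98]
t 15.2167 pos [ 589.72 -252.29  274.75] fingeryaw -0.2205367746753848 q [-0.42  0.39  1.55  0.    1.19 -0.2 ] F [ 0.37 -0.76 -0.92] w 65.38567996487312 29.996839463710785
to [ 440 -240  275] units [-0.83 -5.95 -0.05] n 6 row [-0.14 -0.99 -0.01]
to [420 205 275] units [17.19 -4.67 -0.05] n 18 row [ 0.96 -0.26 -0.  ]
to [420 205  54] units [ 0.01 -0.06  8.84] n 9 row [ 0.   -0.01  0.98]
```

View pics/m5.png

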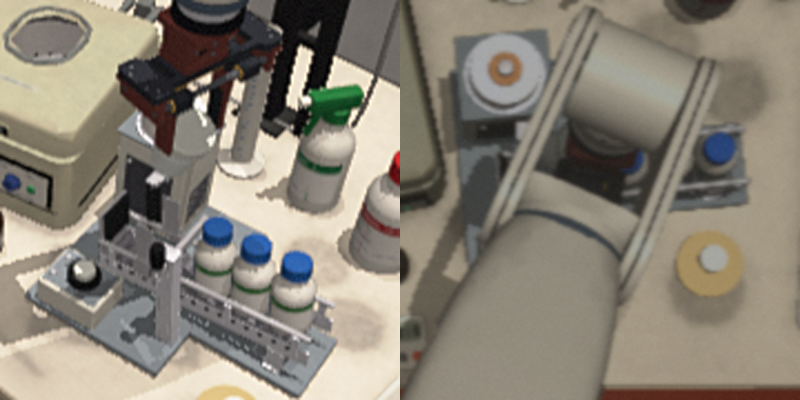

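The cup hangs in the gripper, and all three bottles stand upright behind the slide. I'll turn the gripper so its narrow side faces the centrifuge, then carry the cup to the tray.

Call:
move_arm --steps '[[[0,0,0],1,0.6],[[0,0,0],1,0.6],[[0,0,0],1,0.6],[[0,0,0],1,0.6],[[0,0,0],1,0.6],[[0,0,0],1,0.6],[[0,0,0],1,0.6],[[0,0,0],1,0.6],[[0,0,0],1,0.6],[[0,0,0],1,0.6],[[0,0,0],1,0.6],[[0,0,0],1,0.6],[[0,0,0],1,0.6],[[0,0,0],1,0.6],[[0,0,0],1,0.6],[[0,0,0],1,0.6]]'

```text
t: 16.65
ee_pos: [587.1, -251.3, 269.3]
orientation: [-3.14, 0.079, 0.003]
ft_force: [-0.7, 0.1, -1.1]
width: 65.5
grasp_force: 30.0
```

Call:
move_arm --steps '[[[-0.6,-0.02,0],0,0.6],[[-0.6,-0.02,0],0,0.6],[[-0.6,-0.02,0],0,0.6],[[-0.6,-0.02,0],0,0.6],[[-0.6,-0.02,0],0,0.6],[[-0.6,-0.02,0],0,0.6],[[-0.6,-0.02,0],0,0.6],[[-0.6,-0.02,0],0,0.6],[[-0.6,-0.02,0],0,0.6],[[-0.6,-0.02,0],0,0.6]]'

```text
t: 17.48
ee_pos: [436.8, -239.3, 269.7]
orientation: [-3.14, 0.072, 0.002]
ft_force: [0.4, 0.4, -0.9]
width: 65.4
grasp_force: 30.0
```

Call:
move_arm --steps '[[[-0.09,-0.9,0],0,0.6],[[-0.09,-0.9,0],0,0.6],[[-0.09,-0.9,0],0,0.6],[[-0.09,-0.9,0],0,0.6],[[-0.09,-0.9,0],0,0.6],[[-0.09,-0.9,0],0,0.6],[[-0.09,-0.9,0],0,0.6],[[-0.09,-0.9,0],0,0.6],[[-0.09,-0.9,0],0,0.6],[[-0.09,-0.9,0],0,0.6],[[-0.09,-0.9,0],0,0.6],[[-0.09,-0.9,0],0,0.6],[[-0.09,-0.9,0],0,0.6],[[-0.09,-0.9,0],0,0.6],[[-0.09,-0.9,0],0,0.6],[[-0.09,-0.9,0],0,0.6],[[-0.09,-0.9,0],0,0.6],[[-0.09,-0.9,0],0,0.6],[[-0.09,-0.9,0],0,0.6],[[-0.09,-0.6,0],0,0.6]]'

```text
t: 19.15
ee_pos: [412.8, 206.0, 269.9]
orientation: [-3.141, 0.071, 0.002]
ft_force: [-0.1, -0.4, -1.8]
width: 65.4
grasp_force: 30.0
```

Call:
move_arm --steps '[[[0,0,0.6],0,0.6],[[0,0,0.8],0,0.6],[[0,0,0.8],0,0.6],[[0,0,0.8],0,0.6],[[0,0,0.8],0,0.6],[[0,0,0.8],0,0.6],[[0,0,0.8],0,0.6],[[0,0,0.8],0,0.6],[[0,0,0.5],0,0.6],[[0,0,0.2],0,0.6],[[0,0,0.1],0,0.6],[[0,0,0],0,0.6],[[0,0,0],0,0.6]]'

```text
t: 20.23
ee_pos: [413.6, 204.6, 96.1]
orientation: [-3.14, 0.072, -0.001]
ft_force: [-0.0, 1.2, -1.3]
width: 65.4
grasp_force: 30.0
```

Run:
```python
from h import *
from workcell import cams,ctrl
import cv2
o=ctrl.get_obs();print(o['ee_pos'],o['ft_force'])
d=cams.get_image('scene')['image'][...,::-1]
b=cams.boxes_of('scene','cup');print(b)
cv2.imwrite('pics/s6.png',cv2.resize(d[150:290,180:320],(560,560),interpolation=cv2.INTER_CUBIC))
```

```text
[413.6  204.57  96.1 ] [-0.04  1.19 -1.26]
[{'rect': [226.7, 219.6, 26.2, 21.9], 'p': 0.83}]
```

View pics/s6.png

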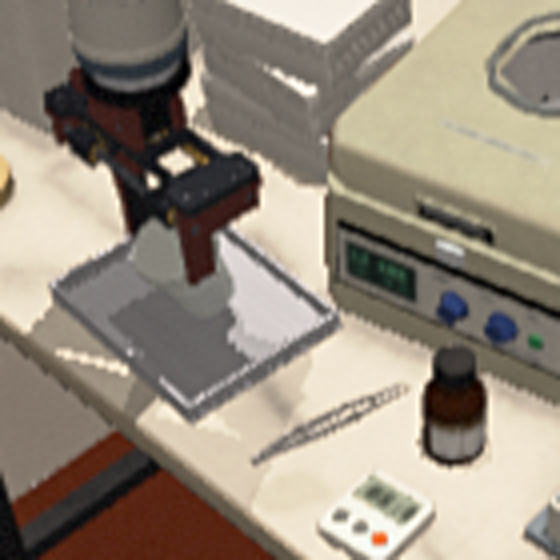

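The scene crop shows the cup over the tray, possibly tilted in the grip: lid near (155,250), foot near (205,300). I'll check with the wrist camera.

Run:
```python
from h import *
from workcell import cams
import cv2
w=cams.get_image('wrist')['image'][...,::-1][100:420,180:460]
s=cams.get_image('scene')['image'][...,::-1][195:245,200:250]
cv2.imwrite('pics/w7.png',np.hstack([cv2.resize(w,(400,457)),cv2.resize(s,(400,457),interpolation=cv2.INTER_CUBIC)]))
```

```text
(no output)
```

View pics/w7.png

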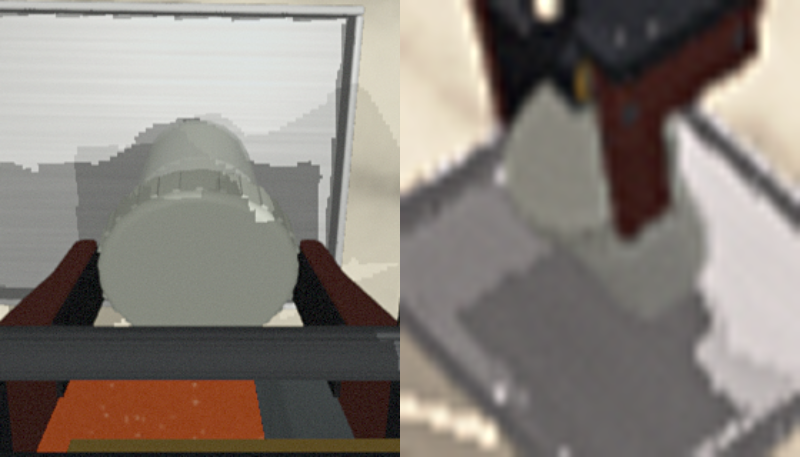

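The wrist view shows the cup rotated about 17° about the finger axis, foot towards tool +x. It must have caught the slide bar during the lift. I'll touch the foot's trailing edge to the tray floor and walk the grip over it so the cup comes upright.

Call:
move_arm --steps '[[[0,0,0.2],0,0.6],[[0,0,0.2],0,0.6],[[0,0,0.2],0,0.6],[[0,0,0.1],0,0.6],[[0,0,0.1],0,0.6],[[0,0,0],0,0.6],[[0,0,0],0,0.6]]'

```text
t: 21.02
ee_pos: [413.2, 204.3, 75.4]
orientation: [3.141, -0.072, -0.001]
ft_force: [-0.0, -0.2, -1.2]
width: 65.2
grasp_force: 30.0
```

Call:
move_arm --steps '[[[0,0,0.05],0,0.6],[[0,0,0.05],0,0.6],[[0,0,0.05],0,0.6],[[0,0,0],0,0.6]]'

```text
t: 21.35
ee_pos: [413.2, 204.4, 71.8]
orientation: [3.141, -0.072, -0.0]
ft_force: [0.1, 0.2, -1.1]
width: 65.4
grasp_force: 30.0
```

Call:
move_arm --steps '[[[0,0,0.05],0,0.6],[[0,0,0.05],0,0.6],[[0,0,0],0,0.6]]'

```text
t: 21.6
ee_pos: [414.3, 204.5, 70.5]
orientation: [-3.14, 0.071, -0.003]
ft_force: [-1.1, -3.4, 14.4]
width: 65.2
grasp_force: 30.0
```

Call:
move_arm --steps '[[[0.08,0,0],0,0.6],[[0.08,0,0],0,0.6],[[0.08,0,0],0,0.6],[[0,0,0],0,0.6]]'

```text
t: 21.93
ee_pos: [420.1, 204.4, 70.2]
orientation: [-3.14, 0.072, -0.002]
ft_force: [-1.4, -1.2, 9.3]
width: 65.3
grasp_force: 30.0
```

Call:
move_arm --steps '[[[0.08,0,0.01],0,0.6],[[0.08,0,0.01],0,0.6],[[0.08,0,0.01],0,0.6],[[0.08,0,0.01],0,0.6],[[0,0,0],0,0.6]]'

```text
t: 22.35
ee_pos: [427.9, 204.0, 68.9]
orientation: [-3.14, 0.072, -0.002]
ft_force: [0.2, 0.1, 6.6]
width: 65.8
grasp_force: 30.0
```

Run:
```python
from h import *
from workcell import cams
import cv2
w=cams.get_image('wrist')['image'][...,::-1][100:420,180:460]
s=cams.get_image('scene')['image'][...,::-1][195:245,200:250]
cv2.imwrite('pics/w8.png',np.hstack([cv2.resize(w,(400,457)),cv2.resize(s,(400,457),interpolation=cv2.INTER_CUBIC)]))
```

```text
(no output)
```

View pics/w8.png

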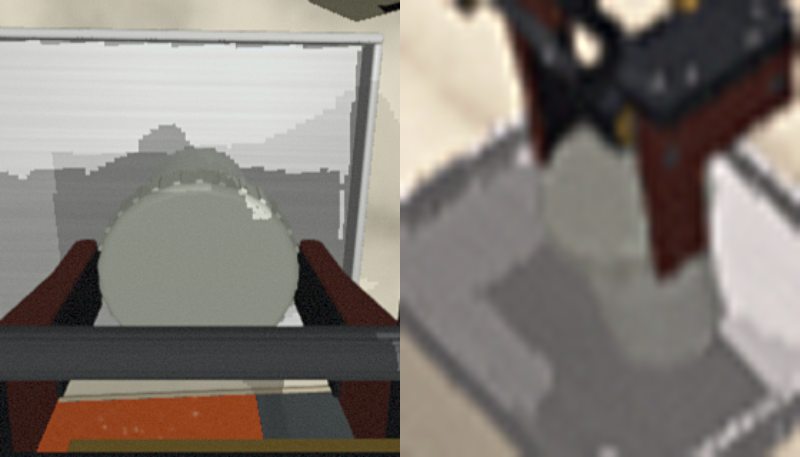

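The cup is nearly upright: its foot is now almost hidden under the lid, with about 3–5° left. One small finishing nudge.

Call:
move_arm --steps '[[[0.06,0,0.03],0,0.6],[[0.06,0,0.03],0,0.6],[[0,0,0],0,0.6]]'

```text
t: 22.7
ee_pos: [431.6, 204.0, 67.8]
orientation: [-3.14, 0.072, -0.004]
ft_force: [-0.7, -1.2, 8.7]
width: 65.2
grasp_force: 30.0
```

Run:
```python
from h import *
from workcell import cams,ctrl
import cv2
o=ctrl.get_obs();print(o['ee_pos'],o['ft_force'])
w=cams.get_image('wrist')['image'].astype(int)
print([(b['rect'],b['p']) for b in cams.boxes_of('wrist','cup')])
print(w[180:240:2,318].sum(1))
M=cams.cut_out('wrist','cup')
for m in M[:1]:
    p=m['pixels']; r=np.where(p.any(1))[0]; print(r.min(),r.max(),[(k,int(p[k].sum())) for k in range(r.min(),r.max(),6)])
```

```text
[431.56 204.02  67.77] [-0.66 -1.2   8.69]
[([318.2, 268.1, 137.6, 118.2], 0.7)]
[654 647 656 668 660 653 650 651 644 659 647 593 591 587 364 363 358 360
 362 349 338 348 430 477 435 491 517 503 497 423]
207 328 [(207, 4), (213, 39), (219, 54), (225, 63), (231, 84), (237, 94), (243, 109), (249, 115), (255, 125), (261, 131), (267, 136), (273, 140), (279, 138), (285, 141), (291, 140), (297, 139), (303, 137), (309, 135), (315, 128), (321, 123), (327, 111)]
```

Call:
move_arm --steps '[[[0.06,0,0.01],0,0.6],[[0.06,0,0.01],0,0.6],[[0,0,0],0,0.6]]'

```text
t: 23.1
ee_pos: [434.2, 203.9, 67.1]
orientation: [-3.14, 0.072, -0.003]
ft_force: [-0.6, 0.4, 8.0]
width: 65.4
grasp_force: 30.0
```

Run:
```python
from workcell import cams,ctrl
w=cams.get_image('wrist')['image'].astype(int)
print(w[196:240:1,318].sum(1))
```

```text
[652 646 652 650 640 649 656 619 592 507 414 408 409 403 377 348 348 352
 351 345 347 346 323 346 324 330 326 398 489 514 471 432 450 463 494 500
 517 463 413 409 423 425 422 426]
```

Call:
move_arm --steps '[[[0.06,0,0.01],0,0.6],[[0.06,0,0.01],0,0.6],[[0.06,0,0.01],0,0.6],[[0,0,0],0,0.6]]'

```text
t: 23.48
ee_pos: [438.3, 203.6, 65.9]
orientation: [-3.14, 0.072, -0.001]
ft_force: [-0.2, 0.9, 6.3]
width: 65.1
grasp_force: 30.0
```

Run:
```python
from workcell import cams,ctrl
w=cams.get_image('wrist')['image'].astype(int)
print(w[196:240:1,318].sum(1))
```

```text
[665 666 660 649 644 648 573 446 399 393 397 406 381 353 365 351 357 368
 351 351 360 338 332 309 317 316 350 484 529 476 418 448 466 477 498 512
 521 469 421 417 426 425 424 430]
```

Call:
move_arm --steps '[[[0,0,0.03],0,0.6],[[0,0,0],0,0.6]]'

```text
t: 23.7
ee_pos: [438.6, 203.6, 65.7]
orientation: [-3.14, 0.072, -0.003]
ft_force: [-0.5, 1.0, 12.1]
width: 65.5
grasp_force: 30.0
```

Call:
move_arm --steps '[[[0,0,-0.04],0,0.6],[[0,0,0],0,0.25],[[0,0,0],0,0.1],[[0,0,0],0,0],[[0,0,0],0,0],[[0,0,0],0,0],[[0,0,-0.3],0,0],[[0,0,-0.6],0,0],[[0,0,-0.8],0,0],[[0,0,-1],0,0],[[0,0,-1],0,0],[[0,0,-1],0,0],[[0,0,-1],0,0],[[0,0,-1],0,0],[[0,0,-1],0,0],[[0,0,0],0,0]]'

```text
t: 25.03
ee_pos: [440.1, 204.3, 263.6]
orientation: [-3.137, 0.072, -0.012]
ft_force: [0.6, -0.6, 0.3]
width: 87.4
grasp_force: 0.0
```

Run:
```python
from h import *
from workcell import cams,ctrl
import cv2
cams.get_image('wrist'); cams.get_image('scene')
P={}
for c in('wrist','scene'):
    for m in cams.cut_out(c,'cup')[:2]: 
        p=m['pixels'];v,u=np.where(p); e=cv2.fitEllipse(np.c_[u,v].astype(np.float32)[:]) if len(u)>5 else 0
        print(c,m['rect'],m['p'],len(u),e)
u=ray([(cams.boxes_of('wrist','cup')[0]['rect'][0],cams.boxes_of('wrist','cup')[0]['rect'][1])],[60]);print(u)
for x,y in((432,204),(436,204),(440,204)): print([np.round(proj('scene',[x+a,y+b,z])[0]).tolist() for a,b,z in((0,0,79),(0,0,4),(0,0,71))])
plan([[440,-150,270],lw([-98,-34.7,217])+[0,0,0],lw([-98,-34.7,117])],LAB[2])
```

```text
scene [230.0, 221.2, 19.6, 24.9] 0.59 480 ((231.4598388671875, 219.83450317382812), (17.75583839416504, 24.392127990722656), 168.50990295410156)
[[434.87 200.39  60.  ]]
[[228.0, 214.0], [231.0, 231.0], [228.0, 216.0]]
[[229.0, 214.0], [232.0, 231.0], [229.0, 216.0]]
[[230.0, 213.0], [233.0, 230.0], [230.0, 215.0]]
t 25.3833 pos [437.03 202.93 257.22] fingeryaw -1.616768434615029 q [ 0.41  0.17  1.9  -0.    1.07  2.03] F [ 0.5   0.12 -0.04] w 87.81483209851099 0.0
tool turn units 16.556465977107894
to [ 440. -150.  270.] units [14.08  1.01 -0.54] n 15 row [ 0.94  0.07 -0.04]
to [ 494.34 -280.85  269.38] units [ 5.39 -1.75  0.01] n 6 row [ 0.9  -0.29  0.  ]
to [ 495.14 -290.8   169.88] units [ 0.41 -0.    3.98] n 4 row [ 0.1  -0.    0.99]
```

Call:
move_arm --steps '[[[0,0,-0.03],-0.972,0],[[0,0,-0.03],-0.972,0],[[0,0,-0.03],-0.972,0],[[0,0,-0.03],-0.972,0],[[0,0,-0.03],-0.972,0],[[0,0,-0.03],-0.972,0],[[0,0,-0.03],-0.972,0],[[0,0,-0.03],-0.972,0],[[0,0,-0.03],-0.972,0],[[0,0,-0.03],-0.972,0],[[0,0,-0.03],-0.972,0],[[0,0,-0.03],-0.972,0],[[0,0,-0.03],-0.972,0],[[0,0,-0.03],-0.972,0],[[0,0,-0.03],-0.972,0],[[0,0,-0.03],-0.972,0],[[0,0,-0.03],-0.972,0],[[0,0,-0.03],-0.972,0],[[0,0,-0.03],-0.972,0],[[0,0,-0.03],-0.972,0]]'

```text
t: 27.05
ee_pos: [437.3, 203.1, 272.5]
orientation: [-2.126, -2.312, 0.003]
ft_force: [0.6, 0.3, -0.3]
width: 87.5
grasp_force: 0.0
```

Call:
move_arm --steps '[[[-0.94,-0.07,0],0,0],[[-0.94,-0.07,0],0,0],[[-0.94,-0.07,0],0,0],[[-0.94,-0.07,0],0,0],[[-0.94,-0.07,0],0,0],[[-0.94,-0.07,0],0,0],[[-0.94,-0.07,0],0,0],[[-0.94,-0.07,0],0,0],[[-0.94,-0.07,0],0,0],[[-0.94,-0.07,0],0,0],[[-0.94,-0.07,0],0,0],[[-0.94,-0.07,0],0,0],[[-0.94,-0.07,0],0,0],[[-0.94,-0.07,0],0,0],[[-0.94,-0.07,0],0,0]]'

```text
t: 28.3
ee_pos: [439.1, -151.3, 272.6]
orientation: [-2.13, -2.307, 0.001]
ft_force: [0.3, 1.0, 1.0]
width: 87.9
grasp_force: 0.0
```

Run:
```python
from h import *
from workcell import cams
plan([[494,-288,270],[494,-290,170]],LAB[2])
def bbox(x,y,t,ax):  # predicted scene box of cup with tilt
    a=np.linspace(0,2*np.pi,40); P=[]
    for r,z in((23.5,0),(27,59),(33,59),(33,75)): P+= [[r*np.cos(k),r*np.sin(k),z] for k in a]
    q=proj('scene',R.from_euler(ax,t).apply(np.array(P))+[x,y,4]); l,h=q.min(0),q.max(0); return np.r_[(l+h)/2,h-l]
cams.get_image('scene'); print([b['rect'] for b in cams.boxes_of('scene','cup')])
for t in(-.3,-.1,0,.1,.3): print(t,bbox(436,203,t,'y'))
```

```text
t 28.3 pos [ 439.09 -151.27  272.57] fingeryaw 0.07961111553218314 q [-0.36  0.12  1.92 -0.    1.1  -0.44] F [0.27 0.96 0.97] w 87.93778828201194 0.0
tool turn units -0.004456287744818965
to [ 494 -288  270] units [-5.63  1.75  0.1 ] n 6 row [-0.94  0.29  0.02]
to [ 494 -290  170] units [-0.08 -0.    4.  ] n 4 row [-0.02 -0.    1.  ]
[[231.6, 221.4, 23.6, 24.7]]
-0.3 [226.28 223.27  25.51  27.7 ]
-0.1 [227.95 221.94  22.7   29.03]
0 [229.3  221.41  21.96  29.37]
0.1 [230.95 220.94  21.64  29.53]
0.3 [234.29 220.3   21.69  29.42]
```

Call:
move_arm --steps '[[[-0.93,0.29,0],0,0],[[-0.93,0.29,0],0,0],[[-0.93,0.29,0],0,0],[[-0.93,0.29,0],0,0],[[-0.93,0.29,0],0,0],[[-0.93,0.29,0],0,0],[[0,0,0.5],0,0],[[0,0,0.8],0,0],[[0,0,0.8],0,0],[[0,0,0.8],0,0],[[0,0,0.8],0,0],[[0,0,0.4],0,0],[[0,0,0],0,1],[[0,0,0],0,1],[[0,0,0],0,1],[[0,0,0],0,1]]'

```text
t: 29.73
ee_pos: [494.9, -286.1, 172.2]
orientation: [2.13, 2.307, 0.001]
ft_force: [0.3, -0.8, 0.9]
width: 64.9
grasp_force: 0.0
```

Call:
move_arm --steps '[[[0,0,0],0,1],[[0,0,0],0,1],[[0,0,0],0,1],[[0,0,0],0,1],[[0,0,0],0,1],[[0,0,0],0,1],[[0,0,0],0,1],[[0,0,0],0,1],[[0,0,0],0,1],[[0,0,0],0,1],[[0,0,0],0,1]]'

```text
t: 30.65
ee_pos: [494.2, -285.8, 170.9]
orientation: [2.131, 2.308, 0.0]
ft_force: [0.7, -0.1, -0.5]
width: 17.3
grasp_force: 30.0
```

Call:
move_arm --steps '[[[0,-0.25,0],0,1],[[0,-0.25,0],0,1],[[0,-0.25,0],0,1],[[0,-0.25,0],0,1],[[0,-0.25,0],0,1],[[0,-0.25,0],0,1],[[0,-0.22,0],0,1],[[0,0,0],0,1],[[0,0,0],0,1],[[0,0,0],0,1]]'

```text
t: 31.48
ee_pos: [450.3, -289.7, 171.0]
orientation: [-2.131, -2.308, 0.002]
ft_force: [-0.6, -4.9, -1.0]
width: 17.5
grasp_force: 30.0
```

Call:
move_arm --steps '[[[0,0,0],0,0],[[0,0,0],0,0],[[0,0,0],0,0],[[0,0,0],0,0],[[0,0,0],0,0],[[0,0,-0.8],0,0],[[0,0,-1],0,0],[[0,0,-1],0,0],[[0,0,-1],0,0],[[0,0,-0.4],0,0.5],[[0,0,0],0,1],[[0,0,0],0,1]]'

```text
t: 32.48
ee_pos: [451.1, -289.1, 275.5]
orientation: [2.131, 2.308, 0.0]
ft_force: [-0.2, -0.4, -1.0]
width: 60.7
grasp_force: 0.0
```

Run:
```python
from h import *
from workcell import cams
LB=[494.3,-190.3]
plan([[LB[0],LB[1],270],[LB[0],LB[1],78]])
Ti=R.from_euler('z',LAB[2]).as_matrix()
for c in('scene','top'):
    cams.get_image(c)
    for b in cams.boxes_of(c,'bottle1'): print(c,np.round(b['rect'],1),round(b['p'],2))
    for y in (60,8,-44): print('pred cap/foot',proj(c,lw([0,y,105]))[0],proj(c,lw([0,y,0]))[0])
```

```text
t 32.4833 pos [ 451.11 -289.06  275.51] fingeryaw 0.07979313058938975 q [-0.59  0.23  1.78 -0.    1.13 -0.67] F [-0.2  -0.37 -1.01] w 60.748069990423005 0.0
to [ 494.3 -190.3  270. ] units [3.8  2.04 0.22] n 4 row [0.95 0.51 0.06]
to [ 494.3 -190.3   78. ] units [ 0.   -0.    7.68] n 8 row [ 0.   -0.    0.96]
scene [397.1 265.8  16.5  40. ] 0.78
scene [378.1 257.4  14.   37.1] 0.66
scene [360.5 249.7  16.3  21. ] 0.45
pred cap/foot [359.95 234.9 ] [360.15 261.25]
pred cap/foot [375.92 242.06] [375.24 268.52]
pred cap/foot [392.53 249.52] [390.92 276.07]
top [367.1 197.   19.2  21.2] 0.84
top [348.8 198.4  19.4  23.8] 0.81
top [386.4 193.7  22.   18.6] 0.55
top [346.2 237.6  13.7  14.1] 0.19
pred cap/foot [346.29 195.61] [348.14 200.71]
pred cap/foot [366.61 193.67] [367.08 198.92]
pred cap/foot [387.1  191.71] [386.15 197.11]
```

Call:
move_arm --steps '[[[0.95,0.51,0],0,1],[[0.95,0.51,0],0,1],[[0.95,0.51,0],0,1],[[0.95,0.51,0],0,1],[[0,0,0],0,1],[[0,0,0],0,1],[[0,0,0],0,1]]'

```text
t: 33.27
ee_pos: [494.1, -190.6, 275.2]
orientation: [-2.13, -2.308, 0.001]
ft_force: [-0.2, -0.8, -0.7]
width: 1.1
grasp_force: 0.0
```

Run:
```python
from h import *
from workcell import cams
plan([[494.3,-190.3,78]])
for c in('scene','top','wrist'):
    cams.get_image(c)
    for n in('bottle1','start_top','gate_knob'):
        for b in cams.boxes_of(c,n): print(c,n,np.round(b['rect'],1),round(b['p'],2))
```

```text
t 33.2667 pos [ 494.13 -190.58  275.18] fingeryaw 0.08029786998454357 q [-0.39  0.22  1.79 -0.    1.13 -0.47] F [-0.24 -0.78 -0.66] w 1.09174365797673 0.0
to [ 494.3 -190.3   78. ] units [0.01 0.02 7.89] n 8 row [0.   0.   0.99]
scene bottle1 [359.  248.3  22.2  36.4] 0.92
scene bottle1 [376.9 251.8  14.9  24.2] 0.85
scene bottle1 [394.4 263.4  19.4  37. ] 0.82
scene bottle1 [231.2 221.4  18.7  28.8] 0.56
scene start_top [338.2 271.8  12.7   8.5] 0.64
scene gate_knob [370.6 272.4  27.4  28.5] 0.66
top bottle1 [389.1 190.1  19.1   9.9] 0.65
top gate_knob [391.  246.    1.4   6.8] 0.55
top gate_knob [291.6 272.3  17.5  27. ] 0.37
wrist bottle1 [410.  279.1  59.4  50.9] 0.81
wrist bottle1 [411.5 237.5  69.6  54.7] 0.71
wrist start_top [318.  216.2  24.8  31.7] 0.97
wrist gate_knob [317.4 217.7  22.2  30.8] 0.37
```

Call:
move_arm --steps '[[[0,0,0.8],0,1],[[0,0,0.9],0,1],[[0,0,0.9],0,1],[[0,0,0.9],0,1],[[0,0,0.9],0,1],[[0,0,0.9],0,1],[[0,0,0.9],0,1],[[0,0,0.7],0,1],[[0,0,0.4],0,1],[[0,0,0.2],0,1],[[0,0,0],0,1],[[0,0,0],0,1]]'

```text
t: 34.87
ee_pos: [495.0, -190.6, 89.0]
orientation: [2.131, 2.308, 0.0]
ft_force: [0.4, -0.1, -0.6]
width: 0.5
grasp_force: 0.0
```

Call:
move_arm --steps '[[[0,0,0.1],0,1],[[0,0,0.1],0,1],[[0,0,0.1],0,1],[[0,0,0],0,1]]'

```text
t: 35.2
ee_pos: [494.5, -190.5, 80.9]
orientation: [2.131, 2.308, 0.0]
ft_force: [0.3, 0.3, 0.7]
width: -0.0
grasp_force: 0.0
```

Call:
move_arm --steps '[[[0,0,0.1],0,1],[[0,0,0.1],0,1],[[0,0,0.1],0,1],[[0,0,0.05],0,1],[[0,0,0],0,1]]'

```text
t: 35.62
ee_pos: [494.8, -190.6, 73.2]
orientation: [2.131, 2.308, 0.0]
ft_force: [-3.1, 1.2, 14.9]
width: 0.7
grasp_force: 7.0
```

Call:
move_arm --steps '[[[0,0,0.03],0,1],[[0,0,0],0,1],[[0,0,0],0,1]]'

```text
t: 35.87
ee_pos: [494.9, -190.6, 73.1]
orientation: [2.131, 2.308, 0.0]
ft_force: [-5.2, 2.1, 20.8]
width: 0.6
grasp_force: 10.6
```

Call:
move_arm --steps '[[[0,0,-0.1],0,1],[[0,0,0],0,1]]'

```text
t: 36.03
ee_pos: [494.9, -190.6, 74.6]
orientation: [2.131, 2.307, 0.001]
ft_force: [-0.6, -0.0, 4.1]
width: 0.6
grasp_force: 2.0
```

Call:
move_arm --steps '[[[0,0,-0.06],0,1],[[0,0,0],0,1]]'

```text
t: 36.2
ee_pos: [494.8, -190.6, 75.7]
orientation: [2.131, 2.308, 0.0]
ft_force: [-0.5, -0.7, 4.0]
width: 1.0
grasp_force: 1.7
```

Call:
move_arm --steps '[[[0,0,-0.06],0,1],[[0,0,0],0,1]]'

```text
t: 36.37
ee_pos: [494.8, -190.5, 77.0]
orientation: [2.131, 2.308, 0.0]
ft_force: [1.1, -0.8, 3.6]
width: 0.4
grasp_force: 1.3
```

The button has a spring range and bottomed out. Next I retreat and verify.

Call:
move_arm --steps '[[[0,0,-0.5],0,1],[[0,0,-1],0,1],[[0,0,-1],0,1],[[0,0,-1],0,1],[[0,0,-1],0,1],[[0,0,-1],0,1],[[0,0,-1],0,1],[[0,0,-1],0,1],[[0.5,-0.5,0],0,1],[[0.9,-0.5,0],0,1],[[0.9,0,0],0,1],[[0.9,0,0],0,1],[[0.9,0,0],0,1],[[0.9,0,0],0,1],[[0.9,0,0],0,1],[[0.9,0,0],0,1],[[0,0,0],0,1],[[0,0,0],0,1]]'

```text
t: 37.87
ee_pos: [455.6, -22.4, 264.0]
orientation: [-2.128, -2.31, 0.001]
ft_force: [0.6, -0.4, 0.0]
width: 0.2
grasp_force: 0.0
```

Run:
```python
from h import *
from workcell import cams
plan([[494.3,-190.3,278]])
for c in('scene','top'):
    cams.get_image(c)
    for n in('bottle1','gate_knob','cup','amber','timer'):
        for b in cams.boxes_of(c,n)[:3]: print(c,n,np.round(b['rect'],1),round(b['p'],2))
d=cams.get_image('top')['image'].astype(int); blue=(d[...,2]>d[...,0]+50)
import cv2
n,l,s,ce=cv2.connectedComponentsWithStats(blue.astype(np.uint8))
print([(ce[i],s[i,4]) for i in range(1,n) if s[i,4]>30], [proj('top',lw([0,y,105]))[0] for y in(60,8,-44)])
```

```text
t 37.8667 pos [455.63 -22.37 264.03] fingeryaw 0.0821347618916849 q [-0.07  0.12  1.95 -0.    1.08 -0.16] F [ 0.63 -0.39  0.  ] w 0.2150118675186956 0.0
to [ 494.3 -190.3  278. ] units [-6.82  0.99 -0.56] n 7 row [-0.97  0.14 -0.08]
scene bottle1 [358.4 246.8  14.8  36.8] 0.72
scene bottle1 [375.1 251.6  17.7  24.6] 0.65
scene bottle1 [394.1 266.6  19.9  42.1] 0.62
scene cup [231.3 222.6  18.8  25.6] 0.97
scene amber [292.3 252.8  17.   33.1] 0.59
scene timer [275.8 280.4  23.2  27.4] 0.7
scene timer [396.9 269.8 107.8  88.7] 0.58
top bottle1 [366.7 198.8  18.6  21.7] 0.78
top bottle1 [348.2 198.2  17.9  19.7] 0.76
top bottle1 [387.8 197.7  23.4  20.2] 0.58
top gate_knob [389.  212.8 110.4  74.6] 0.54
top gate_knob [389.4 226.9   6.4  45.1] 0.46
top cup [200.1 251.5  21.9  26.2] 0.93
top cup [388.2 227.8  13.8  40.3] 0.43
top timer [294.5 271.1  27.4  25.5] 0.45
[(array([470.43, 100.01]), np.int32(101)), (array([387.41, 191.  ]), np.int32(126)), (array([366.92, 193.3 ]), np.int32(120)), (array([346.58, 195.52]), np.int32(120))] [array([346.29, 195.61]), array([366.61, 193.67]), array([387.1 , 191.71])]
```

```bash
python3 -c "
from workcell import ctrl
print(ctrl.close_job())"
```

```text
the job is handed in; nothing more can be done
None
```

I handed the job in with every step carried out, but no verdict came back: the cup is upright in the tray, the slide is out, the three bottles are down against the end stop, and the start button was pressed fully and let go; the cup caught and tilted about 17° during the lift, so I righted it against the tray floor before releasing it.

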